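Find the release notch in a sketch box's ledge and spring the drawer

TASK

The paint drawer of the wooden sketch box has no handle: a catch hidden in a notch somewhere along the ledge on the box's front top edge lets it go. Touch the ledge's top lightly at its left-hand end (the robot's left), run a fingertip along it to the right until you find the notch, then press down inside the notch until the drawer springs out, and leave the catch released and the drawer fully out. Pick nothing up, and leave the other things where they are.

Things in the scene. Friction and masses are not known exactly. Their poses are not given: they have to be found in the camera images.
- box: Pale wooden table-top sketch box, fixed, 220 deep (its x) x 400 wide (its y) x 100 mm high. Origin: centre of its underside; x points away from the robot, y to the robot's left along the ledge, z up. Along the front of its flat top (robot's side) runs a raised ledge, centred at box x = -0.095. Things on the top stand less than 50 mm above it.
- ledge_mid (a point): Middle of the ledge's upper face. The ledge is one straight bar of the same wood, 30 mm wide (box x), 400 mm long (box y), rising 24 mm above the box's top: its upper face is 124 mm above the table, level within 0.5 mm. The ledge is cut by one notch, whose centre lies anywhere within 55 mm to either side of this point (not given).
- ledge_left (a point): Point on the ledge's upper face, on its centre line, 20 mm from its left-hand end (as the robot sees it, the box's +y end), 124 mm above the table.
- ledge_right (a point): The same at the right-hand end, 360 mm from ledge_left along the ledge. Between them the ledge is solid but for the notch: a square gap 54 mm long through the ledge, open to front, back and top, with upright end walls. In it, 11 mm below the ledge's upper face, lies the flat spring catch, 49 x 29 mm, of the same wood.
- catch (a joint): How far the spring catch in the notch is pressed straight down (m): 0 at rest, 0.009 fully down. It takes about 5 N to start and 8 N to reach the bottom, frees the drawer after about 5 mm, and springs back by itself.
- drawer (a joint): How far the drawer in the box's front is out (m): 0 shut, 0.09 fully out. It has no handle; when the catch frees it, its spring drives it out towards the robot (box -x) in about half a second, below the level of the ledge (its top is 88 mm above the table).
- jar: Bystander: small lidded paint jar, 48 mm across, 42 mm high, standing on the box's top towards the back. Origin at the centre of its underside.
- brush: Bystander: paint brush about 160 mm long, lying on the box's top behind the ledge. Origin at its underside, x along the brush.
- brush_pot: Bystander: dark metal pot 84 mm across and 110 mm high, with brushes up to about 220 mm. Origin at the centre of its underside.
- varnish: Bystander: bottle, 60 mm across, 140 mm high. Origin at the centre of its underside.
- mug: Bystander: white mug, 80 mm across, 90 mm high. Origin at the centre of its underside.
- tin: Bystander: tin, 74 mm across, 75 mm high. Origin at the centre of its underside.
- knife: Bystander: painting knife about 200 mm long, lying on the table. Origin at its underside, x along it.

How it is judged:
On the way, in this order (a step that is already met when the one before it is completed fails the run):
1. a finger touches the left-hand end of the ledge (within about 50 mm of its end) (contact force between the fingers and anything else above 0.3 N and y of the grasp point in the frame of box above 0.15 m and value of joint catch below 0.003 m and x of the grasp point in the frame of box between -0.15 and -0.045 m), for 0.04 s.
2. a finger touches the ledge further to the right, the catch not yet pressed (contact force between the fingers and anything else above 0.3 N and y of the grasp point in the frame of box below 0.135 m and value of joint catch below 0.003 m and x of the grasp point in the frame of box between -0.15 and -0.045 m), for 0.04 s.
3. the catch in the notch is pressed down (6 mm or more) by a finger (contact force between the fingers and anything else above 0.3 N and value of joint catch above 0.006 m and x of the grasp point in the frame of box between -0.15 and -0.045 m), for 0.04 s.
At the end, for the whole second after the job is handed in: The drawer is out by more than 80 mm of its 90 mm and at rest, and the catch has sprung back up (less than 2 mm down) (value of joint drawer above 0.08 m and value of joint catch below 0.002 m and velocity of joint drawer below 0.01 m/s); the robot touches nothing.
It fails at once if the fingers press on anything harder than 45 N (contact force between the fingers and anything else above 45 N).
It fails at once if a bystander is lifted, carried or pushed away (more than 30 mm) (distance of any of jar, brush, brush_pot, varnish, mug, tin, knife from where it was at the start of the episode above 0.03 m).
It also fails if it takes over 61 s, if anything falls off the work surface, if the arm or the gripper's body presses on something with over 40 N, if the wrist force passes 120 N, or if a joint passes its speed limit or range.

ROBOT

A 6-joint arm with a two-finger parallel gripper is mounted at the origin on the work surface. World frame = base frame: x ahead of the robot, y to its left, z up, the work surface at z = 0. Lengths are in m, angles in rad, forces in N, time in s.
With the tool pointing down it reaches from about 0.375 to 0.9 m from the base axis. Payload 3.1 kg.
Tool frame: the origin (TCP) lies on the centre line of the jaws, within the pads' length; the fingertips stand 11 mm ahead of it and the grasp point (between the pads) lies 8 mm behind it; x points along the fingers, y is the direction in which the jaws open and shut, and the axes are right-handed (so a half turn about x gives the same grasp; the last joint's range is limited). The gripper opens to 87 mm and grips with 3 to 60 N. Pads are 19 mm wide; open, the fingers measure 117 mm over their backs; the gripper's body (75 mm by 190 mm) begins 51 mm behind the grasp point.
Start: joints at [1.016, 0.527, 1.433, -0, 1.181, -0.178], TCP at [0.229, 0.581, 0.234] pointing down, gripper open.
Joint ranges: [-3.08, 3.08], [-0.75, 2.2], [0.22, 2.44], [-1.43, 4.57], [0, 2.65], [-2.85, 2.85]. Speed limits (rad/s): [2.79, 2.79, 3.14, 3.14, 3.14, 3.14].

INTERFACE

Orientations are given as a unit quaternion [x, y, z, w].
In Python, from rig import robot, camera, camera_info gives the robot as it stands.
- The arm moves only by the shell command python3 -m inch 'ROWS' [FORCE]. ROWS is JSON, a list that holds one entry, the list of rows, each a list of 5 numbers: the shift along the tool's x, y, z in cm, then the turn about the tool's x in rad, then the opening, from 0 (shut) to 1 (fully open). A call has 1 to 8 rows; each row shifts and turns the pose as measured when the row begins, along the tool's axes as they then stand; what a row does not reach is not made up. A row lasts 1/12 s, in which the tool goes at most 41.7 mm and 7.16 degrees, less where a joint would pass 70% of its speed; a pose out of reach is approached as far as the arm can. A call with a gripper value outside its range is refused whole. The fingers move at their own pace and stop on an object; FORCE is the grip in N (left out, the last holds). Time passes only in rows, so rows that do not move let the fingers close. It gives the time, the measured TCP pose, the force and the opening at its end, in the units of the state.
- robot.get_obs(): the state, without advancing time (a new reading comes with each control period).
- camera(name): name is "scene" or "top"; returns the picture (420x560x3 uint8, red, green, blue); there is no depth.
- camera_info(name): a dict with "camera_matrix" (3x3 intrinsics, pixels), "rvec" (rotation vector, rad) and "tvec" (3), from world to camera coordinates, as OpenCV has them. Camera axes: x right, y down, z forward; pixel columns grow to the right and rows downward; lengths in m; the calibration is good to about 2 mm. A picture is of the moment at which its call begins. camera_info takes no time and is no camera call.
- robot.hand_in(): hands the job in, once; it reports no verdict.
The state is a dict: "time": time; "q": joint angles; "joint_velocities": joint speeds; "joint_torque": joint torques, N m; "position": TCP position; "tool_rot": TCP orientation; "ft_force": force on the tool from outside, world axes, zero at the start; "moment": the same for the moment, N m; "grip_width": finger opening in m.
Only numpy, scipy, OpenCV 4.12 (cv2) and the standard library are available. Lean on these libraries where they do the work, as an engineer would, in place of code of your own. Each camera call takes 0.05 s, during which the arm holds its last target. There are 200 camera calls.

## Working session

There is one attempt and no reset: what is moved stays moved. The work goes in short steps, Python scripts to look and compute and a shell command to move; the robot and the scene stay as the last step left them, time stands still between calls to the robot, and variables do not carry over. Pictures are saved under pics/ and viewed, about 8 in all and at most 12, crops included, and the job is handed in when it is done.

```bash
mkdir -p pics; ls
python3 - <<'E'
from rig import robot,camera,camera_info
import cv2
for n in("scene","top"):
    cv2.imwrite(f"pics/{n}0.png",camera(n)[:,:,::-1]); print(n,camera_info(n))
print(robot.get_obs())
E
```

```text
pics
scene {'camera_matrix': array([[425.05257647,   0.        , 275.52650207],
       [  0.        , 425.05257647, 212.1536609 ],
       [  0.        ,   0.        ,   1.        ]]), 'rvec': array([ 0.94781393,  2.56845838, -0.94050305]), 'tvec': array([ 0.42380509, -0.22981063,  1.61244971])}
top {'camera_matrix': array([[399.718504  ,   0.        , 275.56220174],
       [  0.        , 399.718504  , 205.54867409],
       [  0.        ,   0.        ,   1.        ]]), 'rvec': array([ 2.20413332, -2.16110505,  0.12884155]), 'tvec': array([-0.0118984 ,  0.58603787,  1.06483411])}
{'time': 0.1, 'q': array([ 1.01647298e+00,  5.28351214e-01,  1.43377129e+00, -5.09690010e-06,
        1.18140052e+00, -1.78485089e-01]), 'joint_velocities': array([ 8.01770722e-05, -1.49596909e-03, -4.43329044e-03,  5.31779990e-04,
        1.76144101e-03, -5.87837416e-04]), 'joint_torque': array([-5.21892543e-04, -4.40985382e+01, -1.77151698e+01,  6.33765967e-02,
        5.34218398e-02, -7.93031654e-05]), 'position': array([0.22903268, 0.58083918, 0.2326839 ]), 'tool_rot': array([ 0.13145968,  0.69490099, -0.13273524,  0.69441509]), 'ft_force': array([ 0.01164308, -0.14801064, -0.2898357 ]), 'moment': array([-0.01207481, -0.08820063,  0.03505285]), 'grip_width': 0.08702141353097893}
```

View pics/scene0.png

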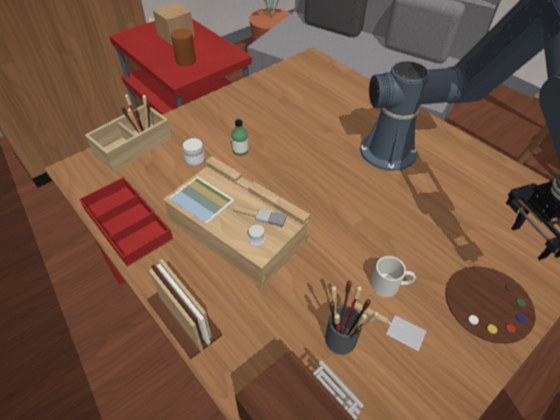

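View pics/top0.png

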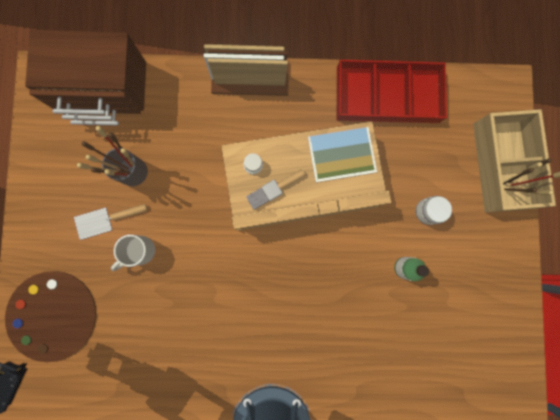

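The scene view shows the box at about (235,215), with the notch in its ledge near (243,183). In the top view the ledge runs from about (235,222) on the left to (389,200) on the right, and the notch is near (328,208). I'll enlarge the top view to get the ledge corners.

Run:
```python
import cv2
a=cv2.imread("pics/top0.png")[110:240,215:400]
cv2.imwrite("pics/c1.png",cv2.resize(a,None,fx=4.3,fy=4.3,interpolation=cv2.INTER_CUBIC))
```

```text
(no output)
```

View pics/c1.png

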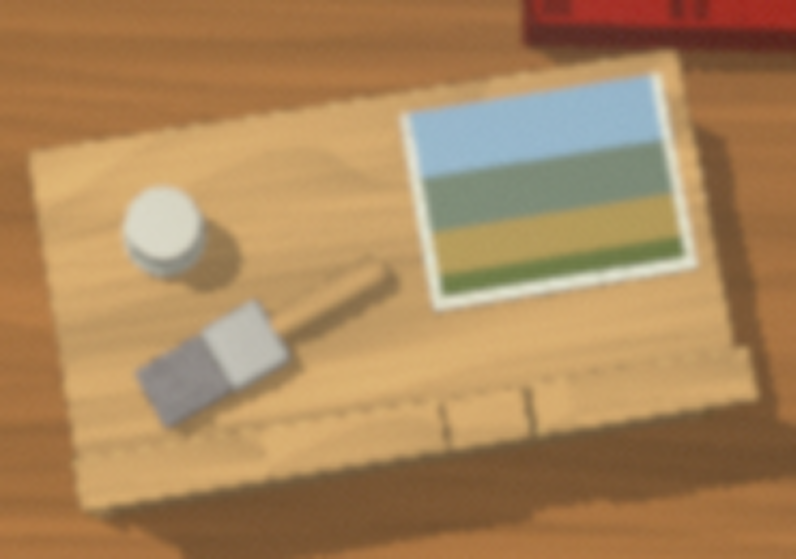

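The crop shows the ledge's corners at about (76,455), (88,508), (748,348) and (757,400). The dark slits at the notch ends are at (445,424) and (530,412), and the box's back corners are at (32,152) and (678,50).

```bash
cat > h.py <<'E'
import numpy as np,cv2
from rig import robot,camera,camera_info
from scipy.spatial.transform import Rotation as R
def ray(n,uv,z):
    c=camera_info(n);Rm=cv2.Rodrigues(c["rvec"])[0];o=-Rm.T@c["tvec"]
    d=Rm.T@np.linalg.inv(c["camera_matrix"])@np.array([*uv,1.]);return o+d*(z-o[2])/d[2]
E
python3 - <<'E'
from h import *
c=lambda u,v:((u+.5)/4.3-.5+215,(v+.5)/4.3-.5+110)
P={k:ray("top",c(*v[:2]),v[2]) for k,v in dict(lb=(76,455,.124),lf=(88,508,.124),rb=(748,348,.124),rf=(757,400,.124),n1=(445,424,.124),n2=(530,412,.124),bl=(32,152,.1),br=(678,50,.1)).items()}
for k in P:print(k,P[k].round(4))
f=P['lf']-P['rf'];print("ledge len",np.linalg.norm(f[:2]),np.linalg.norm((P['bl']-P['br'])[:2]),np.linalg.norm((P['bl']-P['lf'])[:2]))
g=f/np.linalg.norm(f)+(P['bl']-P['br'])/np.linalg.norm((P['bl']-P['br'])[:2]);y=g[:2]/np.linalg.norm(g[:2]);x=np.array([y[1],-y[0]])
print("yaw",np.arctan2(-y[0],y[1]))
m=(P['lf']+P['rf']+P['lb']+P['rb'])[:2]/4
m2=(P['lf']+P['rf'])[:2]/2+.015*x; m3=(P['bl']+P['br'])[:2]/2-.205*x
print(m,m2,m3,"x",x,"y",y)
print("left",m2+.18*y,"right",m2-.18*y,"notch y",(P['n1'][:2]-m2)@y,(P['n2'][:2]-m2)@y)
o=robot.get_obs();print(R.from_quat(o["tool_rot"]).as_matrix().round(3))
E
```

```text
lb [0.5501 0.1086 0.124 ]
lf [0.5196 0.1008 0.124 ]
rb [ 0.6208 -0.2823  0.124 ]
rf [ 0.5903 -0.2873  0.124 ]
n1 [ 0.5724 -0.1047  0.124 ]
n2 [ 0.5805 -0.1542  0.124 ]
bl [0.7336 0.1423 0.1   ]
br [ 0.8065 -0.2483  0.1   ]
ledge len 0.3945390662390766 0.39736905656156596 0.21790301565005782
yaw 0.18231726584654612
[ 0.57020274 -0.09003709] [ 0.56971869 -0.09051831] [ 0.5684312  -0.09013772] x [0.98342619 0.18130892] y [-0.18130892  0.98342619]
left [0.53708308 0.0864984 ] right [ 0.60235429 -0.26753503] notch y -0.014448573332095914 -0.06462115121480304
[[-0.001  0.367  0.93 ]
 [-0.002  0.93  -0.367]
 [-1.    -0.002 -0.   ]]
```

The ledge's middle is at about (0.5695, -0.0905), with a yaw of 0.18 rad. By sight the notch is centred at about box y = -0.040. I'll close the fingers and move over, keeping high.

```bash
python3 -m inch '[[[0,-1,1.4,0,0],[0,-2,2.8,0,0],[0,-2.2,3,0,0],[0,-2.2,3,0,0],[0,-2.2,3,0,0],[0,-2.2,3,0,0],[0,-2.2,3,0,0],[0,-2.2,3,0,0]]]' 20; python3 -m inch '[[[0,-2.2,3,0,0],[0,-2.2,3,0,0],[0,-2.2,3,0,0],[0,-1.5,2,0,0],[0,0,0,-0.11,0],[0,0,0,-0.11,0],[0,0,0,-0.11,0],[0,0,0,-0.11,0]]]'
cat >> h.py <<'E'
def rep():
    o=robot.get_obs();M=R.from_quat(o["tool_rot"]).as_matrix()
    x=np.array([.98343,.18131]);y=np.array([-.18131,.98343]);m=np.array([.5695,-.0905])
    d=o["position"][:2]-m
    print("t %.2f box-y %.4f off-ledge-x %.4f tipz %.4f F %s w %.4f"%(o["time"],d@y,d@x,o["position"][2]-.011,o["ft_force"].round(2),o["grip_width"]))
    print(" yaw to go about tool x %.3f; tool y %s x %s"%(np.arctan2(-M[0,1],M[1,1])-.1823,M[:,1].round(3),M[:,0].round(3)))
    for t in((.178,0),):
        D=np.append(m+t[0]*y-o["position"][:2],0); print(" to left: tool yz cm",(M.T@D*100).round(2))
E
python3 -c "from h import *;rep()"
```

```text
time: 0.77
position: [0.376, 0.3459, 0.2284]
tool_rot: [0.126, 0.697, -0.128, 0.694]
ft_force: [0.7, 1.2, 0.3]
grip_width: 0.0416
time: 1.43
position: [0.457, 0.2158, 0.226]
tool_rot: [-0.031, 0.709, 0.028, 0.704]
ft_force: [0.5, 1.0, -0.1]
grip_width: 0.0005
t 1.43 box-y 0.3217 off-ledge-x -0.0551 tipz 0.2150 F [ 0.47  1.05 -0.05] w 0.0005
 yaw to go about tool x -0.098; tool y [-0.084  0.996 -0.004] x [-0.008 -0.005 -1.   ]
 to left: tool yz cm [ -0.   -13.76   6.89]
```

```bash
python3 -m inch '[[[0,-1.5,0.8,-0.06,0],[0,-3,1.5,-0.06,0],[0,-3,1.5,0,0],[0,-3,1.5,0,0],[0,-2.5,1.2,0,0],[2,0,0,0,0],[2,0,0,0,0],[0,0,0,0,0]]]'
python3 -c "from h import *;rep()"
```

```text
time: 2.1
position: [0.5476, 0.0933, 0.1828]
tool_rot: [-0.078, 0.706, 0.075, 0.7]
ft_force: [-0.6, 0.6, -0.1]
grip_width: 0.0004
t 2.10 box-y 0.1847 off-ledge-x 0.0118 tipz 0.1718 F [-0.55  0.61 -0.08] w 0.0004
 yaw to go about tool x 0.034; tool y [-0.214  0.977 -0.003] x [-0.009 -0.005 -1.   ]
 to left: tool yz cm [ 0.01 -0.63 -1.2 ]
```

```bash
python3 -m inch '[[[1,-0.5,-0.7,0.04,0],[1,-0.1,-0.5,0,0],[0.8,0,0,0,0],[0.5,0,0,0,0],[0,0,0,0,0],[0,0,0,0,0]]]'
python3 -c "from h import *;rep()"
```

```text
time: 2.6
position: [0.5365, 0.0856, 0.1494]
tool_rot: [-0.063, 0.708, 0.06, 0.701]
ft_force: [0.0, 0.0, -0.4]
grip_width: 0.0001
t 2.60 box-y 0.1792 off-ledge-x -0.0005 tipz 0.1384 F [ 0.05  0.02 -0.39] w 0.0001
 yaw to go about tool x -0.007; tool y [-0.174  0.985 -0.003] x [-0.01  -0.005 -1.   ]
 to left: tool yz cm [-0.   -0.12  0.05]
```

Now I'll check from near before touching.

```bash
python3 - <<'E'
from h import *
a=camera("top")[110:240,215:400,::-1]
b=camera("scene")[140:280,150:330,::-1]
f=lambda i,s:cv2.resize(i,s,interpolation=cv2.INTER_CUBIC)
cv2.imwrite("pics/c2.png",np.hstack([f(a,(400,281)),f(b,(400,281))]))
E
python3 -m inch '[[[0.5,0,0,0,0],[0.4,0,0,0,0],[0.2,0,0,0,0],[0.1,0,0,0,0]]]'; python3 -c "from h import *;rep()"
```

```text
time: 3.03
position: [0.5383, 0.086, 0.1385]
tool_rot: [-0.064, 0.706, 0.061, 0.702]
ft_force: [0.3, 0.1, -0.7]
grip_width: 0.0006
t 3.03 box-y 0.1792 off-ledge-x 0.0013 tipz 0.1275 F [ 0.25  0.08 -0.67] w 0.0006
 yaw to go about tool x -0.006; tool y [-0.175  0.985 -0.004] x [-0.005 -0.005 -1.   ]
 to left: tool yz cm [ 0.   -0.13 -0.13]
```

View pics/c2.png

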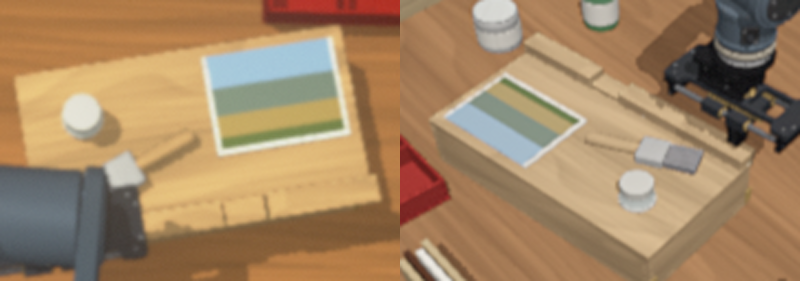

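In the right-hand crop the closed fingertips at (735,140) are over the left end of the ledge. In the left-hand crop the notch slits are at about (223,210) and (268,203). Next I'll touch down in fine steps.

```bash
python3 -m inch '[[[0.15,0,0,0,0],[0.15,0,0,0,0],[0.1,0,0,0,0]]]'; python3 -m inch '[[[0.1,0,0,0,0],[0.1,0,0,0,0]]]';python3 -m inch '[[[0.1,0,0,0,0],[0.1,0,0,0,0]]]'; python3 -c "from h import *;rep()"
```

```text
time: 3.28
position: [0.5384, 0.086, 0.1357]
tool_rot: [-0.064, 0.706, 0.061, 0.702]
ft_force: [-3.6, -0.0, 14.8]
grip_width: 0.0006
time: 3.45
position: [0.5383, 0.0861, 0.1357]
tool_rot: [-0.064, 0.706, 0.061, 0.703]
ft_force: [-1.7, 0.3, 6.6]
grip_width: 0.0005
time: 3.62
position: [0.5383, 0.0861, 0.1357]
tool_rot: [-0.064, 0.706, 0.061, 0.703]
ft_force: [-2.5, 1.2, 7.3]
grip_width: 0.0006
t 3.62 box-y 0.1793 off-ledge-x 0.0014 tipz 0.1247 F [-2.46  1.17  7.34] w 0.0006
 yaw to go about tool x -0.006; tool y [-0.176  0.984 -0.005] x [-0.003 -0.005 -1.   ]
 to left: tool yz cm [ 0.   -0.13 -0.14]
```

Contact at tip z = 0.1247 with about 7 N. I'll slide right with a lighter press.

```bash
python3 -m inch '[[[0.05,-0.5,0,0,0],[0.05,-1,0,0,0],[0.05,-1,0,0,0],[0.05,-1,0,0,0],[0.05,-1,0,0,0],[0.05,-1,0,0,0],[0.05,-1,0,0,0],[0.05,0,0,0,0]]]'; python3 -c "from h import *;rep()"
```

```text
time: 4.28
position: [0.5524, 0.0208, 0.1357]
tool_rot: [-0.059, 0.704, 0.062, 0.705]
ft_force: [-0.4, 0.3, 6.2]
grip_width: 0.0006
t 4.28 box-y 0.1125 off-ledge-x 0.0033 tipz 0.1247 F [-0.42  0.33  6.2 ] w 0.0006
 yaw to go about tool x -0.011; tool y [-0.171  0.985  0.005] x [ 0.002  0.005 -1.   ]
 to left: tool yz cm [ 0.03  6.54 -0.4 ]
```

Contact holds, now at box y 0.11, so the second step is met. Carrying on, with a small trim across the ledge.

```bash
python3 -m inch '[[[0.05,-1,-0.1,-0.01,0],[0.05,-1,-0.05,0,0],[0.05,-1,-0.05,0,0],[0.05,-1,-0.05,0,0],[0.05,-1,-0.05,0,0],[0.05,-1,-0.05,0,0],[0.05,-1,0,0,0],[0.05,0,0,0,0]]]'; python3 -c "from h import *;rep()"
```

```text
time: 4.95
position: [0.5639, -0.053, 0.1355]
tool_rot: [-0.054, 0.701, 0.067, 0.708]
ft_force: [-0.5, 0.0, 4.8]
grip_width: 0.0004
t 4.95 box-y 0.0379 off-ledge-x 0.0013 tipz 0.1245 F [-0.5   0.04  4.78] w 0.0004
 yaw to go about tool x -0.011; tool y [-0.171  0.985  0.016] x [ 0.008  0.018 -1.   ]
 to left: tool yz cm [ 0.22 14.01 -0.29]
```

```bash
python3 -m inch '[[[0.05,-1,-0.05,0,0],[0.05,-1,-0.05,0,0],[0.05,-1,0,0,0],[0.05,-0.7,0,0,0],[0.05,-0.5,0,0,0],[0.05,-0.5,0,0,0],[0.05,-0.5,0,0,0],[0.05,0,0,0,0]]]'; python3 -c "from h import *;rep()"; python3 -m inch '[[[0.05,-0.5,0,0,0],[0.05,-0.5,0,0,0],[0.08,0,0,0,0]]]'; python3 -c "from h import *;rep()"
```

```text
time: 5.62
position: [0.5719, -0.1059, 0.1353]
tool_rot: [-0.044, 0.7, 0.068, 0.709]
ft_force: [-0.3, 3.5, 7.4]
grip_width: 0.0004
t 5.62 box-y -0.0156 off-ledge-x -0.0004 tipz 0.1243 F [-0.33  3.48  7.43] w 0.0004
 yaw to go about tool x -0.023; tool y [-0.159  0.987  0.033] x [ 0.01   0.035 -0.999]
 to left: tool yz cm [ 0.63 19.35 -0.41]
time: 5.87
position: [0.5733, -0.1188, 0.1332]
tool_rot: [-0.043, 0.7, 0.068, 0.709]
ft_force: [0.9, -0.7, -0.8]
grip_width: 0.0005
t 5.87 box-y -0.0285 off-ledge-x -0.0014 tipz 0.1222 F [ 0.89 -0.75 -0.84] w 0.0005
 yaw to go about tool x -0.025; tool y [-0.157  0.987  0.033] x [ 0.01   0.035 -0.999]
 to left: tool yz cm [ 0.67 20.64 -0.38]
```

Contact was lost and the tip dropped at box y = -0.0285, so the fingertip is in the notch, as the picture predicted. I'll centre on -0.040 and press.

```bash
python3 -m inch '[[[0.05,-0.6,0,-0.02,0],[0.1,-0.5,0,0,0],[0.3,0,0.1,0,0],[0.3,0,0,0,0],[0.2,0,0,0,0],[0.15,0,0,0,0]]]'; python3 -c "from h import *;rep()"
```

```text
time: 6.37
position: [0.5754, -0.1327, 0.1202]
tool_rot: [-0.049, 0.7, 0.073, 0.708]
ft_force: [-1.2, 1.0, 7.6]
grip_width: 0.0005
t 6.37 box-y -0.0426 off-ledge-x -0.0018 tipz 0.1092 F [-1.16  0.96  7.65] w 0.0005
 yaw to go about tool x -0.008; tool y [-0.173  0.984  0.033] x [ 0.008  0.035 -0.999]
 to left: tool yz cm [ 7.200e-01  2.205e+01 -2.000e-02]
```

The catch is at about 4 mm, with 7.6 N. Pressing on.

```bash
python3 -m inch '[[[0.2,0,0,0,0],[0.2,0,0,0,0],[0.2,0,0,0,0],[0.15,0,0,0,0],[0.15,0,0,0,0],[0.15,0,0,0,0],[0.1,0,0,0,0],[0.1,0,0,0,0]]]'; python3 -c "from h import *;rep()"
```

```text
time: 7.03
position: [0.5754, -0.1326, 0.1155]
tool_rot: [-0.052, 0.7, 0.073, 0.709]
ft_force: [-1.8, 0.1, 8.0]
grip_width: 0.0006
t 7.03 box-y -0.0425 off-ledge-x -0.0018 tipz 0.1045 F [-1.82  0.13  7.99] w 0.0006
 yaw to go about tool x -0.006; tool y [-0.176  0.984  0.028] x [ 0.01  0.03 -1.  ]
 to left: tool yz cm [ 0.61 22.04  0.05]
```

```bash
python3 -m inch '[[[0.1,0,0,0,0],[0.05,0,0,0,0],[0.05,0,0,0,0],[0.05,0,0,0,0],[0.05,0,0,0,0],[0.05,0,0,0,0],[0.05,0,0,0,0]]]'; python3 -c "from h import *;rep()"; python3 -m inch '[[[-0.5,0,0,0,0],[-1,0,0,0,0],[-2,0,0,0,0],[-2.5,0,0,0,0],[-2.5,0,0,0,0],[-2,0,0,0,0],[-1,0,0,0,0],[0,0,0,0,0]]]'
python3 - <<'E'
from h import *
rep()
a=camera("top")[110:280,195:400,::-1]
b=camera("scene")[140:280,150:330,::-1]
f=lambda i,s:cv2.resize(i,s,interpolation=cv2.INTER_CUBIC)
cv2.imwrite("pics/c3.png",np.hstack([f(a,(400,331)),f(b,(400,331))]))
E
```

```text
time: 7.62
position: [0.5754, -0.1326, 0.1155]
tool_rot: [-0.054, 0.699, 0.072, 0.709]
ft_force: [-0.8, 0.4, 6.7]
grip_width: 0.0003
t 7.62 box-y -0.0425 off-ledge-x -0.0018 tipz 0.1045 F [-0.8   0.43  6.69] w 0.0003
 yaw to go about tool x -0.004; tool y [-0.178  0.984  0.024] x [ 0.011  0.026 -1.   ]
 to left: tool yz cm [ 0.53 22.04  0.09]
time: 8.28
position: [0.5724, -0.134, 0.2349]
tool_rot: [-0.053, 0.702, 0.073, 0.707]
ft_force: [0.4, -0.3, 0.2]
grip_width: 0.0007
t 8.28 box-y -0.0433 off-ledge-x -0.0051 tipz 0.2239 F [ 0.39 -0.26  0.24] w 0.0007
 yaw to go about tool x -0.003; tool y [-0.178  0.984  0.028] x [ 0.005  0.029 -1.   ]
 to left: tool yz cm [ 0.62 22.13  0.43]
```

View pics/c3.png

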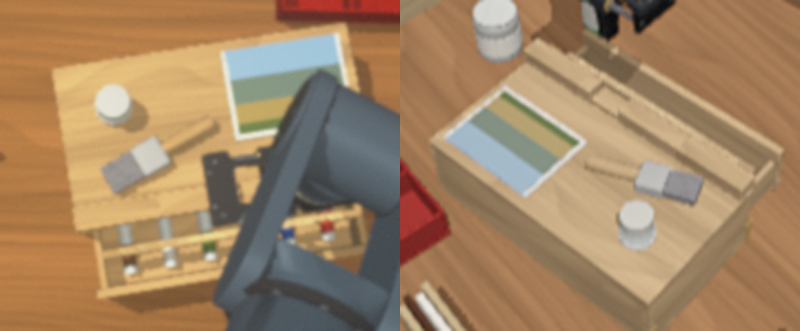

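The left-hand crop shows the drawer out with its paints visible and its front-left corner at about (100,297). The gripper is clear above, and the jar and brush have not moved. I'll check how far out the drawer is, let it settle, then hand in.

```bash
python3 -m inch '[[[-0.5,0,0,0,0],[0,0,0,0,0],[0,0,0,0,0],[0,0,0,0,0],[0,0,0,0,0],[0,0,0,0,0],[0,0,0,0,0],[0,0,0,0,0]]]'
python3 - <<'E'
from h import *
s=400/205
p=ray("top",((100.5)/s-.5+195,297.5/s-.5+110),.088)
print("drawer front ahead of box face:",-.015-(p[:2]-[.5695,-.0905])@[.98343,.18131]);rep()
print(abs(robot.get_obs()["joint_velocities"]).max())
robot.hand_in()
E
```

```text
time: 9.05
position: [0.5678, -0.132, 0.2318]
tool_rot: [-0.05, 0.707, 0.076, 0.702]
ft_force: [-0.3, 0.4, 0.1]
grip_width: 0.0001
drawer front ahead of box face: 0.08794066534260264
t 9.05 box-y -0.0405 off-ledge-x -0.0092 tipz 0.2208 F [-0.32  0.41  0.14] w 0.0001
 yaw to go about tool x -0.004; tool y [-0.177  0.983  0.037] x [-0.01   0.036 -0.999]
 to left: tool yz cm [ 0.81 21.84  0.84]
0.005746723446733467
the job is handed in; nothing more can be done
```

The drawer is out and the job is handed in at about 9 s; hand-in reports no verdict.

- **Search:** With the fingers closed, I touched the left end of the ledge at box y of about 0.18 m. I then slid right in contact at about 5–7 N. The touchdown itself peaked at a reading of about 15 N, against the 45 N limit. The tip dropped into the notch at about -0.03 m, as the pictures had predicted.
- **Press:** I pressed the catch to about 8–9 mm at about 8 N, then lifted straight up.
- **Last checks:** By pixel ray the drawer is about 88 mm out of 90. The wrist force was about zero with the fingertips about 97 mm above the ledge. In the crops I viewed, the jar and brush are where they were. I did not re-check the other bystanders, but the arm never went near them.
- **Not measured:** I did not measure the catch springing back up; I infer it from its own spring and the gripper being clear.

No check failed or disagreed.

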